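# Fasten the water filter's access panel with its quarter-turn stud

## Task

Fasten the water filter's access panel: take the red-handled key out of its wooden holder, set its blade in the slot of the steel stud, press the stud in and turn it clockwise, about a quarter turn, until it drops into its catch. Never force it: feel for the bottom and for the stop, and keep push and twist together under 30 N at the blade. Then stand the key back in its holder, fully home, let go, and leave the other things on the worktop where they are.

Things in the scene. Friction and masses are not known exactly. Their poses are not given: they have to be found in the camera images.
- filter_unit: White water filter, 180 x 148 x 60 mm, fixed, on the left or the right. Origin: centre of its underside, z up, x towards its back (two hose connections). In its grey top panel (60 mm up), 25 mm in front of its centre (x = -25 mm, y = 0), sits a steel stud 38 mm across with a straight slot. Painted dots show the slot line roughly: white released, red fastened.
- stud_slot (a point): Centre of the stud's top face, on its vertical axis; x along the slot, z up; moves and turns with the stud. The slot is closed at both ends: 23 mm long, 5 mm wide, 6 mm deep, flat bottom. Released, the stud stands 12 mm proud of the panel (72 mm above the worktop).
- stud_press (a joint): Push-in of the stud (m), 0 = sprung up. Spring: 3 N to start, 0.4 N/mm more. It can turn past a hidden bridge only when pressed 5 to 10 mm in; this depth differs from unit to unit and cannot be seen. A hard bottom lies 1.5 mm below the bridge (spring force there 6 to 8 N, then rising steeply): about 10 N in all shows that it is reached.
- stud_turn (a joint): Turn (rad), + clockwise from above, 0 = slot along the unit's x; starts within 0.1 of 0. Blocked at 0.16 to 0.66 unless pressed in. The catch, 0.23 rad wide, ends at a hidden stop, felt from 1.07 to 1.57 on as a leaf spring of 1.5 N m/rad; 0.12 N m is ample (a 13 N couple at the blade). Let up there, the stud rises 6 to 7 mm, to 0 to 4.5 mm below its released height, and cannot turn back.
- key: Loose upright key, 78 mm tall, about 90 g, any yaw. Origin: blade's lower edge, z up. Blade: 20 mm wide along x, 3 mm thick along y, 8 mm long, tapered to 17 x 1.8 mm at the end. Then a 15 mm shank, a collar 32 mm across at z = 38 to 43 mm, a red handle 34 mm wide (x), 14 mm thick (y), z = 42 to 78 mm. Grip across the thickness at z = 64 mm, firmly (30 to 50 N).
- key_holder: Dark wooden block 70 x 70 x 46 mm on a 78 mm wide foot, fixed; origin: centre of its underside. In its top is a vertical round hole 27 mm wide, 42 mm deep.
- holder_mouth (a point): Centre of the holder's hole at its top face, 46 mm above the worktop. With the key home its collar rests on this face, so that the key's origin is 38 mm below this point; any yaw will do.
- bean_tin: Round gold and green food tin, 75 mm across, 58 mm high, at the back left; a bystander. Origin: underside.
- sardine_tin: Flat turquoise tin, 63 x 105 x 26 mm, at the back; a bystander. Origin: underside.
- teaspoon: Steel teaspoon, 130 x 26 x 11 mm, at the back right; a bystander.
- garlic: Garlic bulb, 60 x 57 x 58 mm, front left; a bystander.
- onion: Brown onion, 73 x 75 x 77 mm, front right; a bystander.
Things that resemble listed ones, but are neither listed nor needed, are in the scene too. Of the things like the key_holder, leave any that is blue or orange; of the rest the larger one is meant.

How it is judged:
On the way, in this order (a step that is already met when the one before it is completed fails the run):
1. the key is lifted clear of its holder (z of key in the frame of holder_mouth above 0.005 m), for 0.1 s.
2. the key's blade is in the slot and presses the stud in past 4.9 mm (distance between key and stud_slot below 0.009 m and z of key in the frame of stud_slot below -0.003 m and value of joint stud_press above 0.0049 m), for 0.1 s.
3. the stud is turned and has sprung up into its catch (value of joint stud_turn above 0.75 rad and value of joint stud_press below 0.00475 m), for 0.2 s.
At the end, for the whole second after the job is handed in: The stud is in its catch (turned more than 0.75 rad, standing less than 4.75 mm below its released height) and the key stands at rest in the holder, released, upright within 0.12 rad, within 7 mm of the hole's axis and within 3 mm of fully home (all of step 3 and horizontal distance between key and holder_mouth below 0.007 m and z of key in the frame of holder_mouth below -0.035 m and angle between key's own z axis and vertical below 0.12 rad and linear speed of key below 0.02 m/s and contact force between the fingers and key below 0.1 N); the robot touches nothing.
It fails at once if the key is pressed or twisted against the filter unit or its stud with more than 32 N in all (contact force between key and filter_unit above 32 N).
It fails at once if the robot itself pushes on the filter unit or its stud with more than 25 N (contact force between any of the fingers, the arm and filter_unit above 25 N).
It fails at once if a bystander is moved more than 30 mm (distance of any of bean_tin, sardine_tin, teaspoon, garlic, onion from where it was at the start of the episode above 0.03 m).
It also fails if it takes over 72 s, if anything falls off the work surface, if the arm or the gripper's body presses on something with over 40 N, if the wrist force passes 120 N, or if a joint passes its speed limit or range.

## Robot

A 6-joint arm with a two-finger parallel gripper is mounted at the origin on a cart in front of the work surface, level with it; the furniture and walls round the work are solid. World frame = base frame: x ahead of the robot, y to its left, z up, the work surface at z = 0. Lengths are in m, angles in rad, forces in N, time in s.
With the tool pointing down it reaches from about 0.35 to 0.85 m from the base axis. Payload 8.1 kg.
Tool frame: the origin (TCP) lies midway between the tips of the shut fingers; the grasp point (between the pads) lies 19 mm behind it; z points along the fingers, y is the line along which they close (so a half turn about z gives the same grasp; the last joint's range is limited). The gripper opens to 93 mm and grips with 3 to 60 N. Pads are 15 mm wide; open, the fingers measure 128 mm over their backs; the gripper's body (75 mm by 188 mm) begins 65 mm behind the grasp point.
Start: joints at [-1.305, 0.13, 1.488, -0, 1.523, -0.085], TCP at [0.206, -0.563, 0.219] pointing down, gripper open.
Joint ranges: [-2.96, 2.96], [-0.89, 2.26], [0.02, 2.5], [-1.34, 4.48], [0, 2.73], [-2.66, 2.66]. Speed limits (rad/s): [2.39, 2.39, 2.79, 3.14, 3.14, 3.14].

## Interface

Orientations are given as a 3x3 rotation matrix whose columns are the frame's x, y, z axes.
In Python, from bench import ctrl gives the robot as it stands.
- The arm moves only by the tool apply_moves, never from a script. Its arguments are lists of equal length, an entry for each row: "twist": the turn, a rotation vector about the tool's x, y, z in degrees, a list of three; "linear": the shift along the tool's x, y, z in mm, a list of three; "grip": the closure, from 0 (fully open) to 1 (shut). In form: {"twist": [[ax, ay, az], ...], "linear": [[dx, dy, dz], ...], "grip": [grip, ...]}. A call has 1 to 10 rows; each row shifts and turns the commanded pose from where the row before left it, along the tool's axes as they then stand; what a row does not reach is not made up. A row lasts 1/8 s, in which the tool goes at most 62.5 mm and 10.7 degrees, less where a joint would pass 70% of its speed; a pose out of reach is approached as far as the arm can. A call is refused whole if a number of a shift passes 62.5 or a number of a turn 10.7, either way. A call with a gripper value outside its range is refused whole. The fingers move at their own pace and stop on an object; "grip_force" is the grip in N (left out, the last holds). Time passes only in rows, so rows that do not move let the fingers close. It gives the time, the measured TCP pose, the force, the opening and the grip force at its end, in the units of the state.
- ctrl.state(): the state, without advancing time (a new reading comes with each control period).
- ctrl.camera(name): name is "scene" or "top"; returns a dict with "pixels" (400x640x3 uint8, red, green, blue), "K" (3x3 intrinsics, pixels), "dist" ([k1, k2, p1, p2, k3] as OpenCV has them; the pictures are not rectified), "rvec" (rotation vector, rad) and "tvec" (3), from world to camera coordinates, as OpenCV has them. Camera axes: x right, y down, z forward; pixel columns grow to the right and rows downward; lengths in m; the calibration is good to about 2 mm. A picture is of the moment at which its call begins. There is no depth.
- ctrl.job_done(): hands the job in; it is judged then, once.
Trained networks look in the newest picture that a camera, given by its name, has taken for a name from the list of things; names that differ only in an ending like _2 or _b are one class to them, and where a whole thing is asked for, a point or a joint stands for the part that bears it (a point fixed in the world has none). Each returns a list of dicts, best first, with "conf" (0 to 1); they miss things now and then, are a little off and sometimes report something else, mostly with a low value. They report only what shows in the picture. A call takes as long as a camera call. They do not tell look-alikes from the thing itself.
- ctrl.search_frame(camera, target): "pixel" ([column, row] in pixels, amid what is visible of it).
- ctrl.pinpoint(camera, target): "pixel" ([column, row] in pixels: a listed point, or the origin of a listed thing).
The state is a dict: "time_s": time; "qpos": joint angles; "joint_vel": joint speeds; "tau": joint torques, N m; "position": TCP position; "eef_rot": TCP orientation; "force": force on the tool from outside, world axes, zero at the start; "moment": the same for the moment, N m; "opening": finger opening in m; "grasp_force": force on a finger pad.
Only numpy, scipy, OpenCV 4.12 (cv2) and the standard library are available. Lean on these libraries where they do the work, as an engineer would, in place of code of your own. Each camera call takes 0.05 s, during which the arm holds its last target. There are 200 camera calls.

## Working session

There is one attempt and no reset: what is moved stays moved. The work goes in short steps, Python scripts to look and compute and a tool call to move; the robot and the scene stay as the last step left them, time stands still between calls to the robot, and variables do not carry over. Pictures are saved under pics/ and viewed, at most 10 in all, crops included, and the job is handed in when it is done.

Besides the shell and the picture viewer there is one more tool, called after "Call:" as a command line: name --argument value ..., lists and objects as JSON in quotes. apply_moves: Moves the arm, as the interface text tells. Its arguments: {"type":"object","properties":{"twist":{"type":"array","items":{"type":"array","items":{"type":"number"}}},"linear":{"type":"array","items":{"type":"array","items":{"type":"number"}}},"grip":{"type":"array","items":{"type":"number"}},"grip_force":{"type":"number"}},"required":["twist","linear","grip"]}

```bash
mkdir -p pics; cat > h.py <<'E'
import numpy as np, cv2
from bench import ctrl
def ray(c,px):
    u=cv2.undistortPoints(np.array([[px]],float),np.array(c["K"]),np.array(c["dist"]))[0,0]
    R=cv2.Rodrigues(np.array(c["rvec"],float))[0]; t=np.array(c["tvec"],float).ravel()
    return -R.T@t, R.T@np.array([u[0],u[1],1.0])
def atz(c,px,z):
    o,d=ray(c,px); return o+d*(z-o[2])/d[2]
def proj(c,P):
    return cv2.projectPoints(np.array(P,float).reshape(-1,1,3),np.array(c["rvec"],float),np.array(c["tvec"],float),np.array(c["K"]),np.array(c["dist"]))[0][:,0]
def save(c,n,crop=None,s=1):
    im=np.array(c["pixels"])[:,:,::-1]
    if crop: im=im[crop[1]:crop[3],crop[0]:crop[2]]
    cv2.imwrite("pics/"+n,cv2.resize(im,None,fx=s,fy=s,interpolation=cv2.INTER_CUBIC))
E
python3 - <<'E'
from h import *
s=ctrl.state(); print(s)
Z={"filter_unit":0,"stud_slot":.072,"key":.008,"key_holder":0,"holder_mouth":.046}
for n in("top","scene"):
    c=ctrl.camera(n); save(c,n+"0.png")
    print(n,ray(c,(320,200)))
    for k,z in Z.items():
        for f in(ctrl.pinpoint,ctrl.search_frame):
            try: print(k,f.__name__,[(np.round(d["pixel"],1).tolist(),round(d["conf"],2),np.round(atz(c,d["pixel"],z),3).tolist()) for d in f(n,k)])
            except Exception as e: print(k,e)
E
```

```text
{'time_s': 0.0, 'qpos': array([-1.30541616e+00,  1.31174728e-01,  1.48924353e+00,  5.25623385e-06,
        1.52299189e+00, -8.54139900e-02]), 'joint_vel': array([ 0.00253166,  0.00109945, -0.0019896 ,  0.00033424, -0.00082193,
       -0.00083232]), 'tau': array([-1.48629402e-03, -5.59839535e+01, -4.91765928e+01,  7.70863658e-02,
        3.55214020e-02, -1.47791084e-04]), 'position': array([ 0.20605534, -0.56291794,  0.21759897]), 'eef_rot': array([[ 9.39100226e-01,  3.43643045e-01, -4.71618205e-04],
       [ 3.43643331e-01, -9.39098600e-01,  1.75524321e-03],
       [ 1.60281125e-04, -1.81041774e-03, -9.99998348e-01]]), 'force': array([-0.02022913,  0.04625335,  0.96760401]), 'moment': array([-0.00904689,  0.01642444, -0.00860083]), 'grasp_force': 0.0, 'opening': 0.09318138220419762}
top (array([ 0.29755679, -0.01403576,  1.04124871]), array([ 0.20588067, -0.01370375, -0.9786676 ]))
filter_unit call [([264.1, 210.6], 0.6, [0.479, 0.128, 0.0])]
filter_unit call [([263.7, 205.6], 0.55, [0.493, 0.13, 0.0])]
stud_slot call [([264.6, 208.9], 0.53, [0.471, 0.117, 0.072]), ([377.8, 199.0], 0
[... 1893 characters left out ...]
1.4], 0.62, [0.556, -0.056, 0.0])]
key_holder call [([377.3, 211.1], 0.87, [0.399, -0.126, 0.0]), ([358.6, 179.3], 0.78, [0.516, -0.17, 0.0]), ([317.4, 185.6], 0.7, [0.576, -0.066, 0.0]), ([386.5, 144.8], 0.63, [0.56, -0.335, 0.0])]
holder_mouth call [([362.1, 169.1], 0.86, [0.508, -0.173, 0.046]), ([377.5, 209.1], 0.83, [0.381, -0.101, 0.046]), ([393.9, 141.2], 0.75, [0.526, -0.323, 0.046]), ([320.4, 180.4], 0.63, [0.554, -0.058, 0.046])]
holder_mouth call [([319.2, 186.3], 0.96, [0.54, -0.041, 0.046]), ([359.1, 173.9], 0.67, [0.501, -0.154, 0.046]), ([378.4, 212.8], 0.65, [0.371, -0.094, 0.046]), ([292.4, 228.8], 0.61, [0.479, 0.104, 0.046]), ([390.1, 145.4], 0.58, [0.521, -0.302, 0.046])]
```

View pics/top0.png

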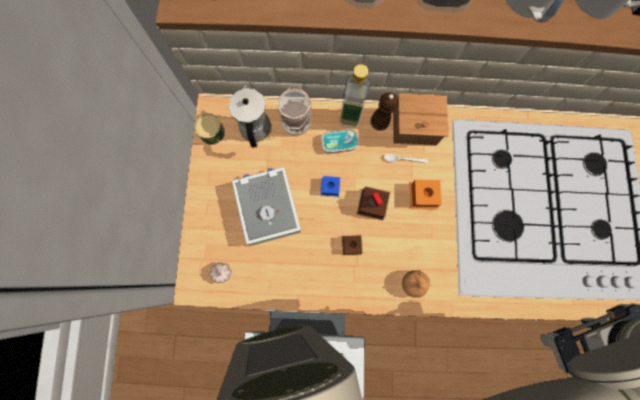

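View pics/scene0.png

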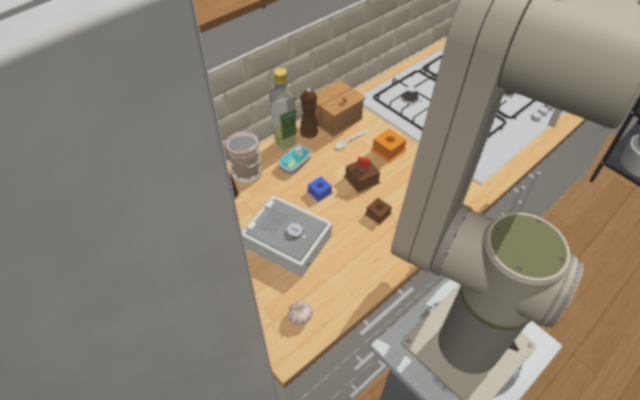

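```bash
cat > seg.py <<'E'
from h import *
E
python3 - <<'E'
from h import *
c=ctrl.camera("top"); im=np.array(c["pixels"])[:,:,::-1]
a=cv2.resize(im[160:250,225:305],None,fx=6,fy=6,interpolation=cv2.INTER_CUBIC)
b=cv2.resize(im[183:228,350:400],None,fx=6,fy=6,interpolation=cv2.INTER_CUBIC)
o=np.zeros((540,790,3),np.uint8); o[:540,:480]=a; o[:270,485:785]=b
d=ctrl.camera("scene"); jm=np.array(d["pixels"])[:,:,::-1]
o[270:540,485:785]=cv2.resize(jm[150:195,335:385],None,fx=6,fy=6,interpolation=cv2.INTER_CUBIC)
cv2.imwrite("pics/crop1.png",o)
for n,c in(("top",c),("scene",d)):
    I=np.array(c["pixels"]).astype(int); w=np.clip(I[...,0]-1.6*np.maximum(I[...,1],I[...,2])-25,0,None)
    m=np.zeros(w.shape); cx,cy=((375,203)if n=="top" else(363,165)); m[cy-22:cy+22,cx-22:cx+22]=1; w=(w>15)*m
    y,x=np.nonzero(w); p=np.c_[x,y].mean(0); C=np.cov(np.c_[x,y].T); ev,V=np.linalg.eigh(C)
    print(n,p,len(x),ev,V[:,1],atz(c,p,.086),atz(c,p,.078))
    q=atz(c,p+4*V[:,1],.086)-atz(c,p-4*V[:,1],.086); print(np.degrees(np.arctan2(q[1],q[0])))
    print(c["K"][0,0])
E
```

```text
top [377.04166667 198.53125   ] 96 [ 4.04163092 15.17668048] [0.41692455 0.9089411 ] [ 0.50904728 -0.1763763   0.086     ] [ 0.51081846 -0.17773586  0.078     ]
-155.0142076656951
374.44984281375946
scene [363.75280899 162.29213483] 89 [7.4683257  8.29265489] [-0.77303391  0.6343647 ] [ 0.4982655  -0.16512202  0.086     ] [ 0.50342252 -0.17113518  0.078     ]
95.16283958135526
475.27685808079184
```

View pics/crop1.png

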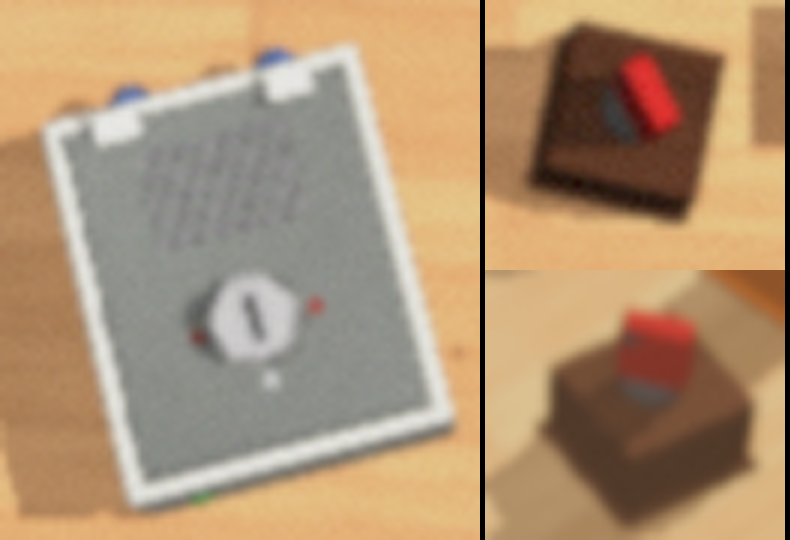

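```bash
cat > fit.py <<'E'
from h import *
from scipy.optimize import minimize
def red(c,box):
    I=np.array(c["pixels"]).astype(float); w=I[...,0]-1.5*np.maximum(I[...,1],I[...,2])
    w=np.clip(w/60,0,1); m=np.zeros_like(w); x0,y0,x1,y1=box; m[y0:y1,x0:x1]=w[y0:y1,x0:x1]; return m
def hull(c,x,y,yaw,z0,z1,tilt=None):
    P=np.array([[a*.017,b*.007,z] for a in(-1,1) for b in(-1,1) for z in(z0,z1)])
    R=cv2.Rodrigues(np.array([0,0,yaw]))[0]; return cv2.convexHull(proj(c,P@R.T+[x,y,0]).astype(np.float32))
def ren(c,h,box,S=8):
    x0,y0,x1,y1=box; m=np.zeros(((y1-y0)*S,(x1-x0)*S),np.uint8)
    q=((h[:,0]+.5-[x0,y0])*S-.5); cv2.fillPoly(m,[np.round(q*16).astype(np.int32)],255,shift=4)
    return cv2.resize(m,(x1-x0,y1-y0),interpolation=cv2.INTER_AREA)/255.
def fitkey(cams,x,y,yaw,z0,z1,r=20):
    D=[]
    for c in cams:
        p=proj(c,[[x,y,(z0+z1)/2]])[0].astype(int); b=(p[0]-r,p[1]-r,p[0]+r,p[1]+r); D.append((c,b,red(c,b)[b[1]:b[3],b[0]:b[2]]))
    f=lambda v:sum(((cv2.GaussianBlur(ren(c,hull(c,*v[:2],v[2]/10,z0,z1),b),(0,0),.8)-m)**2).sum() for c,b,m in D)
    return min((minimize(f,[x,y,10*(yaw+k)],method="Nelder-Mead",options=dict(initial_simplex=[[x,y,10*(yaw+k)],[x+.006,y,10*(yaw+k)],[x,y+.006,10*(yaw+k)],[x,y,10*(yaw+k)+3]],xatol=1e-5)) for k in(0,.3,-.3)),key=lambda s:s.fun)
E
python3 - <<'E'
from fit import *
t=ctrl.camera("top"); s=ctrl.camera("scene")
for n,C in(("top",[t]),("scene",[s]),("both",[t,s])):
    r=fitkey(C,.504,-.172,np.radians(25),.05,.086); print(n,r.x[:2],np.degrees(r.x[2]/10),r.fun)
K=np.array([[45,125],[355,45],[450,425],[133,505]])
W=np.array([atz(t,[225+(u+.5)/6-.5,160+(v+.5)/6-.5],.06)[:2] for u,v in K]); print(W,W.mean(0))
for i in range(4): d=W[(i+1)%4]-W[i]; print(np.hypot(*d),np.degrees(np.arctan2(d[1],d[0])))
e=(W[0]+W[1]-W[2]-W[3]); yaw=np.arctan2(e[1],e[0]); print("yaw",np.degrees(yaw),"stud",W.mean(0)-.025*np.array([np.cos(yaw),np.sin(yaw)]))
P=[atz(t,[225+(u+.5)/6-.5,160+(v+.5)/6-.5],.072) for u,v in([245,297],[262,340],[253,318])]
d=P[0]-P[1]; print(P,"slot",np.degrees(np.arctan2(d[1],d[0])))
# holder mouth from top-face corners (crop b)
H=[atz(t,[350+(u-485+.5)/6-.5,183+(v+.5)/6-.5],.046)[:2] for u,v in([578,25],[722,58],[690,205],[538,172])]
print("holder",np.mean(H,0),H)
im=np.array(s["pixels"])[:,:,::-1]; cv2.imwrite("pics/s2.png",cv2.resize(im[190:275,235:340],None,fx=7,fy=7,interpolation=cv2.INTER_CUBIC))
E
```

```text
top [ 0.51314322 -0.17916281] 28.310197652451485 10.046802399356368
scene [ 0.50911147 -0.17671031] 38.6021961046361 26.56582397428251
both [ 0.51178166 -0.17880759] 34.95860739090125 43.051415460531146
[[0.54758338 0.21258723]
 [0.59133466 0.0747477 ]
 [0.41988603 0.02265275]
 [0.37867502 0.15889704]] [0.48436977 0.11722118]
0.1446164318526431 -72.3901783321213
0.17918849535935513 -163.09850900623002
0.14234062890003688 106.82945441245796
0.17723620134498128 17.63368167894734
yaw 17.26558104469648 stud [0.46049629 0.10980115]
[array([0.47066798, 0.11489653, 0.072     ]), array([0.45195535, 0.10613125, 0.072     ]), array([0.46150427, 0.1107383 , 0.072     ])] slot 25.09911357756033
holder [ 0.50884329 -0.1752168 ] [array([ 0.5495045 , -0.15005657]), array([ 0.53697052, -0.2161565 ]), array([ 0.46840506, -0.20171157]), array([ 0.48049309, -0.13294255])]
```

View pics/s2.png

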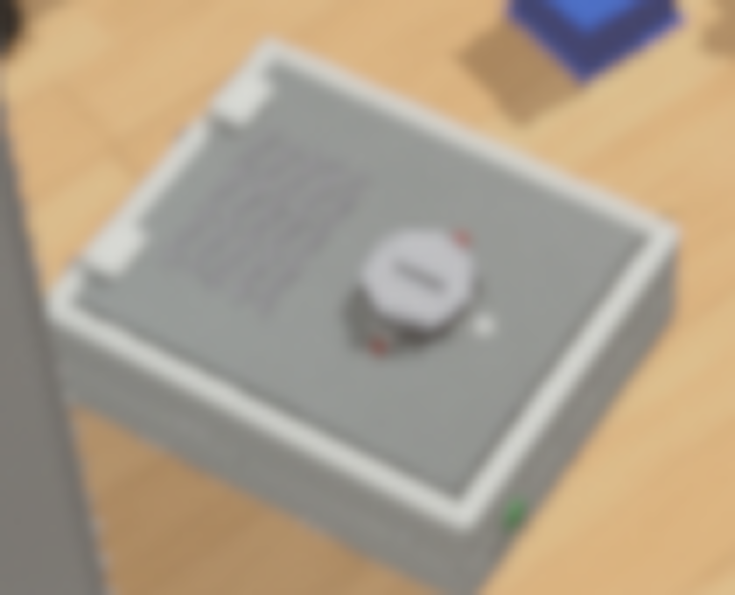

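Call:
apply_moves --twist '[[0,0,-10],[0,0,-10],[0,0,-10],[0,0,-10],[0,0,-10],[0,0,-10],[0,0,-10],[0,0,-10],[0,0,-10]]' --linear '[[0,0,0],[0,0,0],[0,0,0],[0,0,0],[0,0,0],[0,0,0],[0,0,0],[0,0,0],[0,0,0]]' --grip '[0,0,0,0,0,0,0,0,0]'

```text
time_s: 2.42
position: [0.2062, -0.5635, 0.2186]
eef_rot: [[-0.349, 0.937, 0.0], [0.937, 0.349, 0.0], [0.0, 0.0, -1.0]]
force: [0.2, 0.7, -0.5]
opening: 0.0929
grasp_force: 0.0
```

```bash
python3 - <<'E'
import fit
from fit import *
q=ctrl.state(); print(q["time_s"],q["qpos"],q["position"],np.degrees(np.arctan2(q["eef_rot"][1,0],q["eef_rot"][0,0])))
t=ctrl.camera("top"); s=ctrl.camera("scene")
print(np.array(t["pixels"])[190:208:1,377],"\n",np.array(s["pixels"])[150:174,364])
for k,g in((1.5,60),(1.8,30),(1.5,30),(1.5,90)):
  def red(c,box,k=k,g=g):
    I=np.array(c["pixels"]).astype(float); w=I[...,0]-k*np.maximum(I[...,1],I[...,2])
    return np.clip((w-5)/g,0,1)
  fit.red=red
  for n,C in(("top",[t]),("scene",[s]),("both",[t,s])):
    r=fitkey(C,.510,-.177,np.radians(30),.05,.086); print(k,g,n,r.x[:2],np.degrees(r.x[2]/10),round(r.fun,1))
S=lambda u,v:[235+(u+.5)/7-.5,190+(v+.5)/7-.5]
W=np.array([atz(s,S(u,v),.06)[:2] for u,v in([50,308],[270,40],[680,232],[462,525])])
for i in range(4): d=W[(i+1)%4]-W[i]; print(np.hypot(*d),np.degrees(np.arctan2(d[1],d[0])))
e=(W[0]+W[1]-W[2]-W[3]); yaw=np.arctan2(e[1],e[0]); print("yaw",np.degrees(yaw),W.mean(0),"stud",W.mean(0)-.025*np.array([np.cos(yaw),np.sin(yaw)]))
P=[atz(s,S(u,v),.072) for u,v in([392,264],[445,288],[420,276])]
d=P[0]-P[1]; print(P[2],"slot",np.degrees(np.arctan2(d[1],d[0])))
E
```

```text
2.425 [-1.30539747e+00  1.30412654e-01  1.48819694e+00  1.55490052e-05
  1.52299577e+00 -1.66197680e+00] [ 0.20621711 -0.56345575  0.21862933] 110.43044773387204
[[113  74  51]
 [109  56  41]
 [143  50  39]
 [186  50  43]
 [208  50  47]
 [219  54  49]
 [220  49  45]
 [221  51  50]
 [220  53  50]
 [216  52  48]
 [205  47  44]
 [186  43  41]
 [158  34  31]
 [132  31  26]
 [103  19  14]
 [ 88  25  20]
 [ 92  46  32]
 [ 97  54  38]] 
 [[219 183 133]
 [219 186 136]
 [219 188 139]
 [218 189 141]
 [212 185 137]
 [202 171 125]
 [193 147 106]
 [195 113  82]
 [201  81  62]
 [198  65  52]
 [181  60  48]
 [156  56  44]
 [138  54  41]
 [132  54  41]
 [131  53  41]
 [131  54  41]
 [130  52  40]
 [129  54  42]
 [125  59  49]
 [112  68  60]
 [ 97  76  69]
 [ 89  75  68]
 [ 91  71  59]
 [100  70  52]]
1.5 60 top [ 0.51301325 -0.17927576] 26.430755574192112 3.7
1.5 60 scene [ 0.50946108 -0.17665903] 40.35544548686409 28.8
1.5 60 both [ 0.51207344 -0.17912588] 34.931004411242775 39.1
1.8 30 top [ 0.51299963 -0.17865188] 27.335814502371917 4.8
1.8 30 scene [ 0.50934922 -0.17665395] 40.37916455412081 34.1
1.8 30 both [ 0.51195463 -0.17851621] 33.71965082131407 45.2
1.5 30 top [ 0.51285844 -0.17907899] 27.00863571507079 10.8
1.5 30 scene [ 0.50915647 -0.17664124] 39.43463704041896 31.8
1.5 30 both [ 0.51149897 -0.1787901 ] 30.280157779970715 49.7
1.5 90 top [ 0.51328367 -0.17895396] 27.20821190615829 5.8
1.5 90 scene [ 0.50962518 -0.1768864 ] 40.861082661205145 44.1
1.5 90 both [ 0.51274681 -0.17934906] 38.99913363876629 55.8
0.1422097965452696 -71.2657624529614
0.17663190776990326 -162.47735098279082
0.14359300739578093 106.85120365378084
0.17194795704091673 17.054427214981338
yaw 17.291683937578714 [0.48227033 0.1193845 ] stud [0.45840023 0.1119536 ]
[0.45958763 0.11172685 0.072     ] slot 19.363557714136668
```

Call:
apply_moves --twist '[[0,0,0],[0,0,0],[0,0,0],[0,0,0],[0,0,0],[0,0,0],[0,0,0],[0,0,0],[0,0,0],[0,0,0]]' --linear '[[25.5,42,0],[25.5,42,0],[25.5,42,0],[25.5,42,0],[25.5,42,0],[25.5,42,0],[25.5,42,0],[25.5,42,0],[25.5,42,0],[25.5,42,0]]' --grip '[0,0,0,0,0,0,0,0,0,0]'

```text
time_s: 3.78
position: [0.5139, -0.1783, 0.2189]
eef_rot: [[-0.339, 0.941, 0.001], [0.941, 0.339, -0.0], [-0.0, 0.0, -1.0]]
force: [0.8, -1.1, -0.3]
opening: 0.0931
grasp_force: 0.0
```

Call:
apply_moves --twist '[[0,0,-10],[0,0,-10],[0,0,-10],[0,0,-10],[0,0,-10],[0,0,-10],[0,0,-10],[0,0,-10],[0,0,-10],[0,0,-7.5]]' --linear '[[0,0,0],[0,0,0],[0,0,0],[0,0,0],[0,0,0],[0,0,0],[0,0,0],[0,0,0],[0,0,0],[0,0,0]]' --grip '[0,0,0,0,0,0,0,0,0,0]'

```text
time_s: 5.03
position: [0.513, -0.1797, 0.2187]
eef_rot: [[-0.886, -0.463, 0.0], [-0.463, 0.886, -0.0], [-0.0, -0.0, -1.0]]
force: [-0.1, -0.1, 1.5]
opening: 0.0928
grasp_force: 0.0
```

```bash
python3 - <<'E'
from h import *
q=ctrl.state(); print(q["time_s"],q["qpos"],q["position"],q["eef_rot"],np.degrees(np.arctan2(q["eef_rot"][1,0],q["eef_rot"][0,0])))
d=q["eef_rot"].T@(np.array([.511,-.178,.054])-q["position"]); print(d*1000)
a=ctrl.camera("top"); b=ctrl.camera("scene")
o=np.zeros((480,790,3),np.uint8)
for i,c in enumerate((a,b)):
    p=proj(c,[[.511,-.178,.15]])[0].astype(int); im=np.array(c["pixels"])[:,:,::-1]
    im=im[p[1]-48:p[1]+48,p[0]-39:p[0]+39]; im=cv2.resize(im,None,fx=5,fy=5,interpolation=cv2.INTER_CUBIC); o[:im.shape[0],400*i:400*i+im.shape[1]]=im
cv2.imwrite("pics/k1.png",o)
E
```

```text
5.025 [-4.31191462e-01 -2.23192230e-02  1.64631558e+00 -2.03630196e-06
  1.51747840e+00 -2.48378579e+00] [ 0.51301535 -0.17966208  0.21871121] [[-8.86163157e-01 -4.63373336e-01  1.06252865e-04]
 [-4.63373343e-01  8.86163158e-01 -5.11213870e-05]
 [-7.04690871e-05 -9.45366351e-05 -9.99999993e-01]] -152.39500162652772
[  1.02736765   2.42230662 164.71091118]
```

View pics/k1.png

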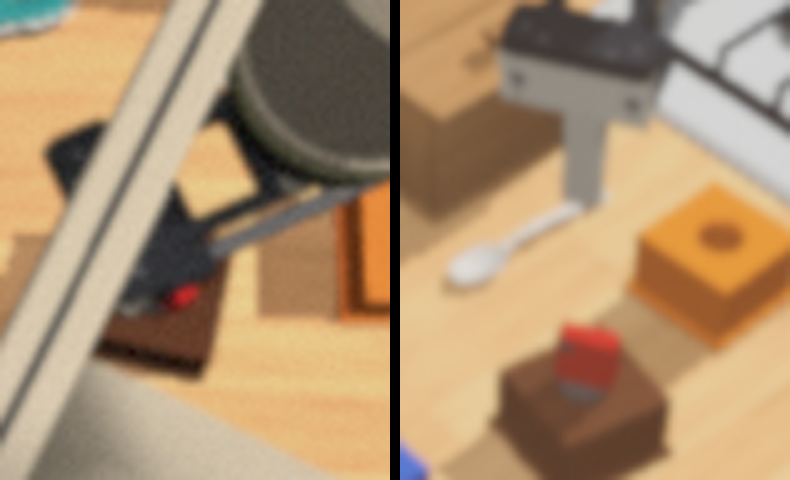

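Call:
apply_moves --twist '[[0,0,0],[0,0,0],[0,0,0],[0,0,0],[0,0,0],[0,0,0],[0,0,0]]' --linear '[[1,2.4,0],[0,0,40],[0,0,40],[0,0,40],[0,0,30],[0,0,14.5],[0,0,0]]' --grip '[0,0,0,0,0,0,0]' --grip_force 10

```text
time_s: 6.0
position: [0.5104, -0.1777, 0.0535]
eef_rot: [[-0.887, -0.462, -0.002], [-0.462, 0.887, 0.001], [0.001, 0.001, -1.0]]
force: [-0.4, -0.4, -0.3]
opening: 0.093
grasp_force: 0.0
```

Call:
apply_moves --twist '[[0,0,0],[0,0,0],[0,0,0],[0,0,0],[0,0,0],[0,0,0],[0,0,0],[0,0,0]]' --linear '[[0,0,0],[0,0,0],[0,0,0],[0,0,0],[0,0,0],[0,0,0],[0,0,0],[0,0,0]]' --grip '[0.5,0.7,0.85,1,1,1,1,1]' --grip_force 10

```text
time_s: 7.0
position: [0.511, -0.178, 0.0541]
eef_rot: [[-0.886, -0.463, -0.0], [-0.463, 0.886, 0.0], [0.0, 0.0, -1.0]]
force: [-0.2, 0.1, 0.6]
opening: 0.0174
grasp_force: 0.0
```

Call:
apply_moves --twist '[[0,0,0],[0,0,0],[0,0,0],[0,0,0]]' --linear '[[0,0,0],[0,0,0],[0,0,0],[0,0,0]]' --grip '[1,1,1,1]' --grip_force 45

```text
time_s: 7.5
position: [0.511, -0.178, 0.0541]
eef_rot: [[-0.886, -0.463, -0.0], [-0.463, 0.886, 0.0], [0.0, 0.0, -1.0]]
force: [-1.0, 0.3, 0.7]
opening: 0.0139
grasp_force: 45.0
```

```bash
python3 - <<'E'
from h import *
q=ctrl.state(); print(q)
E
```

```text
{'time_s': 7.5, 'qpos': array([-4.29909045e-01,  1.16043990e-01,  1.81583671e+00,  3.58598425e-05,
        1.20976250e+00, -2.48243112e+00]), 'joint_vel': array([-0.0005537 , -0.0001505 ,  0.00096423, -0.00052304, -0.00150791,
       -0.00044499]), 'tau': array([-2.06854669e-01, -5.05519831e+01, -4.46452475e+01, -1.85022270e-01,
       -8.91097379e-02,  9.78503813e-04]), 'position': array([ 0.51099574, -0.1779578 ,  0.05412285]), 'eef_rot': array([[-8.86202557e-01, -4.63297989e-01, -3.19645063e-05],
       [-4.63297990e-01,  8.86202556e-01,  5.15624563e-05],
       [ 4.43824480e-06,  6.05038722e-05, -9.99999998e-01]]), 'force': array([-0.98555304,  0.3354665 ,  0.74065105]), 'moment': array([ 0.18149045, -0.11579557,  0.05044907]), 'grasp_force': 45.000107288360596, 'opening': 0.013918404973947111}
```

Call:
apply_moves --twist '[[0,0,0],[0,0,0],[0,0,0],[0,0,0],[0,0,0],[0,0,0],[0,0,0]]' --linear '[[0,0,-5],[0,0,-15],[0,0,-25],[0,0,-30],[0,0,-30],[0,0,-15],[0,0,0]]' --grip '[1,1,1,1,1,1,1]'

```text
time_s: 8.38
position: [0.5119, -0.1784, 0.1757]
eef_rot: [[-0.886, -0.463, 0.003], [-0.463, 0.886, -0.001], [-0.002, -0.002, -1.0]]
force: [0.8, -0.9, -1.4]
opening: 0.0135
grasp_force: 45.0
```

Call:
apply_moves --twist '[[0,0,0],[0,0,0],[0,0,0],[0,0,0],[0,0,0],[0,0,0],[0,0,0],[0,0,0],[0,0,6.6],[0,0,0]]' --linear '[[-6.6,20,0],[-12,40,0],[-12,40,0],[-12,40,0],[-12,40,0],[-12,40,0],[-12,40,0],[-10,20,0],[0,0,0],[0,0,0]]' --grip '[1,1,1,1,1,1,1,1,1,1]'

```text
time_s: 9.62
position: [0.4583, 0.1121, 0.1726]
eef_rot: [[-0.933, -0.36, -0.003], [-0.36, 0.933, -0.0], [0.003, 0.001, -1.0]]
force: [0.2, -0.3, -0.5]
opening: 0.0138
grasp_force: 45.0
```

```bash
python3 - <<'E'
from h import *
q=ctrl.state(); print(q["time_s"],q["qpos"],q["position"],np.degrees(np.arctan2(q["eef_rot"][1,0],q["eef_rot"][0,0])),q["force"],q["moment"],q["opening"])
p=q["position"]
a=ctrl.camera("top"); b=ctrl.camera("scene")
o=np.zeros((540,790,3),np.uint8)
for i,c in enumerate((a,b)):
    P=proj(c,[[.46,.111,.072],[p[0],p[1],p[2]-.046],[p[0],p[1],p[2]-.003]]); print(P)
    u=P.mean(0).astype(int); im=np.array(c["pixels"])[:,:,::-1]
    x0,y0=u[0]-32,u[1]-45; print(i,x0,y0)
    im=cv2.resize(im[y0:y0+90,x0:x0+65],None,fx=6,fy=6,interpolation=cv2.INTER_CUBIC); o[:im.shape[0],400*i:400*i+im.shape[1]]=im
cv2.imwrite("pics/k2.png",o)
E
```

```text
9.625 [ 1.30968024e-01 -1.94631213e-01  1.89052593e+00  1.83809883e-04
  1.44832535e+00 -1.80821130e+00] [0.45829995 0.11207992 0.17260771] -158.8944520067133 [ 0.22527325 -0.27737422 -0.4937424 ] [ 0.02088604 -0.12533089 -0.04454254] 0.013775366668010445
[[266.61081961 213.14329778]
 [263.55628305 210.04003032]
 [261.29037317 206.79301573]]
0 231 164
[[294.69131159 228.73878082]
 [293.86609667 215.58593415]
 [293.08266999 203.95527325]]
1 261 171
```

View pics/k2.png

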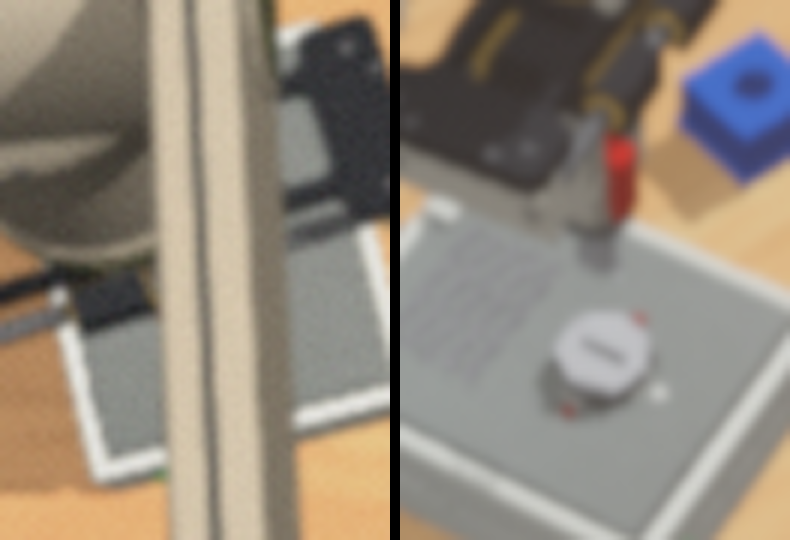

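Call:
apply_moves --twist '[[0,0,0],[0,0,0],[0,0,0],[0,0,0]]' --linear '[[0,0,25],[0,0,20],[0,0,5],[0,0,0]]' --grip '[1,1,1,1]'

```text
time_s: 10.22
position: [0.4596, 0.111, 0.1241]
eef_rot: [[-0.933, -0.359, -0.001], [-0.359, 0.933, -0.0], [0.001, 0.0, -1.0]]
force: [0.3, -0.9, -1.0]
opening: 0.0136
grasp_force: 45.0
```

```bash
python3 - <<'E'
from h import *
q=ctrl.state(); p=q["position"]; print(q["time_s"],p,np.degrees(np.arctan2(q["eef_rot"][1,0],q["eef_rot"][0,0])),q["force"],q["moment"])
c=ctrl.camera("scene"); im=np.array(c["pixels"])[:,:,::-1]
R=q["eef_rot"]; L=lambda v:p+R@np.array(v)
pts=[[.46,.111,.072],[p[0],p[1],p[2]-.046],L([.0085,0,.046]),L([-.0085,0,.046]),L([.016,0,.003]),L([-.016,0,.003]),L([.017,.007,-.032]),L([-.017,.007,-.032])]
P=proj(c,pts); x0,y0=265,190; print((P-[x0,y0]+.5)*10-.5)
o=cv2.resize(im[y0:y0+58,x0:x0+60],None,fx=10,fy=10,interpolation=cv2.INTER_CUBIC)
cv2.imwrite("pics/k3.png",o)
E
```

```text
10.225 [0.45959696 0.11101364 0.12409305] -158.98026934751118 [ 0.29904816 -0.85962812 -0.9879814 ] [ 0.12388446 -0.16526281 -0.01771238]
[[301.41311595 391.88780824]
 [301.42202434 377.99501697]
 [332.14332619 390.93052144]
 [271.01785095 365.25069059]
 [353.54325393 293.68485535]
 [235.15579747 244.86667978]
 [337.75078886 223.16312805]
 [208.62700799 170.52420714]]
```

View pics/k3.png

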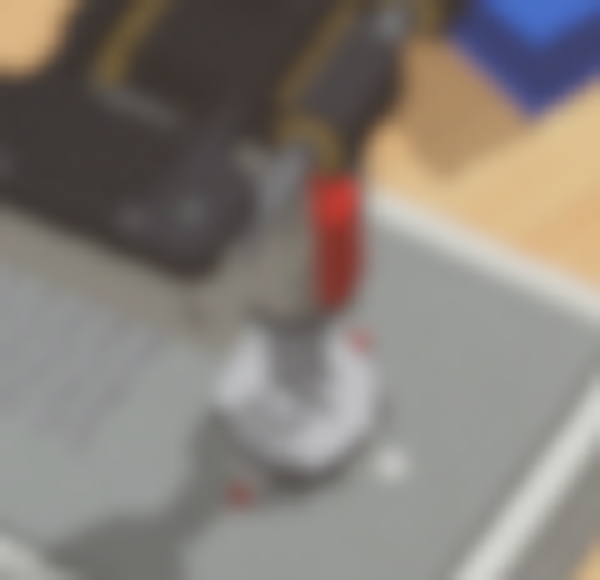

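Call:
apply_moves --twist '[[0,0,0],[0,0,0],[0,0,0],[0,0,0]]' --linear '[[0,0,3],[0,0,2],[0,0,1],[0,0,0]]' --grip '[1,1,1,1]'

```text
time_s: 10.78
position: [0.4598, 0.1112, 0.1181]
eef_rot: [[-0.934, -0.358, -0.0], [-0.358, 0.934, 0.0], [0.0, 0.0, -1.0]]
force: [-0.4, 0.0, -1.1]
opening: 0.0141
grasp_force: 45.0
```

Call:
apply_moves --twist '[[0,0,0],[0,0,0],[0,0,0]]' --linear '[[0,0,1],[0,0,1],[0,0,0]]' --grip '[1,1,1]'

```text
time_s: 11.15
position: [0.4597, 0.1112, 0.116]
eef_rot: [[-0.934, -0.358, -0.0], [-0.358, 0.934, -0.0], [0.0, 0.0, -1.0]]
force: [0.1, -0.2, -1.0]
opening: 0.0136
grasp_force: 45.0
```

No contact at 0.116: the blade is entering the slot. Keep going.

Call:
apply_moves --twist '[[0,0,0],[0,0,0],[0,0,0]]' --linear '[[0,0,1],[0,0,1],[0,0,0]]' --grip '[1,1,1]'

```text
time_s: 11.52
position: [0.4597, 0.1112, 0.114]
eef_rot: [[-0.934, -0.358, -0.0], [-0.358, 0.934, -0.0], [0.0, 0.0, -1.0]]
force: [0.6, 0.3, -1.7]
opening: 0.0136
grasp_force: 45.0
```

Call:
apply_moves --twist '[[0,0,0],[0,0,0],[0,0,0]]' --linear '[[0,0,1],[0,0,1],[0,0,0]]' --grip '[1,1,1]'

```text
time_s: 11.9
position: [0.4598, 0.1112, 0.1121]
eef_rot: [[-0.934, -0.358, 0.0], [-0.358, 0.934, 0.0], [-0.0, -0.0, -1.0]]
force: [-0.0, 0.1, -0.1]
opening: 0.0136
grasp_force: 45.0
```

Call:
apply_moves --twist '[[0,0,0],[0,0,0],[0,0,0]]' --linear '[[0,0,1],[0,0,1],[0,0,0]]' --grip '[1,1,1]'

```text
time_s: 12.28
position: [0.4599, 0.1112, 0.1102]
eef_rot: [[-0.934, -0.358, 0.0], [-0.358, 0.934, 0.0], [-0.0, -0.0, -1.0]]
force: [-1.0, 0.9, 0.8]
opening: 0.0132
grasp_force: 45.0
```

Call:
apply_moves --twist '[[0,0,0],[0,0,0],[0,0,0]]' --linear '[[0,0,1],[0,0,1],[0,0,0]]' --grip '[1,1,1]'

```text
time_s: 12.65
position: [0.4599, 0.1112, 0.1082]
eef_rot: [[-0.934, -0.358, 0.0], [-0.358, 0.934, 0.0], [-0.0, -0.0, -1.0]]
force: [-0.4, -0.2, 2.3]
opening: 0.0136
grasp_force: 45.0
```

Call:
apply_moves --twist '[[0,0,0],[0,0,0],[0,0,0]]' --linear '[[0,0,1],[0,0,1],[0,0,0]]' --grip '[1,1,1]'

```text
time_s: 13.02
position: [0.4599, 0.1112, 0.1062]
eef_rot: [[-0.934, -0.358, 0.0], [-0.358, 0.934, 0.0], [-0.0, -0.0, -1.0]]
force: [-2.2, -1.0, 3.0]
opening: 0.0139
grasp_force: 45.0
```

Call:
apply_moves --twist '[[0,0,0],[0,0,0],[0,0,0]]' --linear '[[0,0,1],[0,0,0],[0,0,0]]' --grip '[1,1,1]'

```text
time_s: 13.4
position: [0.4599, 0.1112, 0.1052]
eef_rot: [[-0.934, -0.358, 0.0], [-0.358, 0.934, 0.0], [-0.0, -0.0, -1.0]]
force: [-0.3, -0.1, 3.2]
opening: 0.014
grasp_force: 45.0
```

Call:
apply_moves --twist '[[0,0,0],[0,0,0],[0,0,0]]' --linear '[[0,0,0.7],[0,0,0],[0,0,0]]' --grip '[1,1,1]'

```text
time_s: 13.78
position: [0.4599, 0.1112, 0.1045]
eef_rot: [[-0.934, -0.358, 0.0], [-0.358, 0.934, 0.0], [-0.0, -0.0, -1.0]]
force: [-0.8, 0.5, 3.3]
opening: 0.0139
grasp_force: 45.0
```

Call:
apply_moves --twist '[[0,0,0],[0,0,0],[0,0,0]]' --linear '[[0,0,0.7],[0,0,0],[0,0,0]]' --grip '[1,1,1]'

```text
time_s: 14.15
position: [0.4599, 0.1112, 0.1038]
eef_rot: [[-0.934, -0.358, 0.0], [-0.358, 0.934, 0.0], [-0.0, -0.0, -1.0]]
force: [0.3, -0.6, 4.6]
opening: 0.0139
grasp_force: 45.0
```

Call:
apply_moves --twist '[[0,0,0],[0,0,0],[0,0,0]]' --linear '[[0,0,0.6],[0,0,0],[0,0,0]]' --grip '[1,1,1]'

```text
time_s: 14.52
position: [0.4599, 0.1112, 0.1032]
eef_rot: [[-0.934, -0.358, 0.0], [-0.358, 0.934, 0.0], [-0.0, -0.0, -1.0]]
force: [0.4, -0.8, 4.2]
opening: 0.0137
grasp_force: 45.0
```

Call:
apply_moves --twist '[[0,0,0],[0,0,0],[0,0,0]]' --linear '[[0,0,0.7],[0,0,0],[0,0,0]]' --grip '[1,1,1]'

```text
time_s: 14.9
position: [0.4598, 0.1112, 0.1025]
eef_rot: [[-0.934, -0.358, 0.0], [-0.358, 0.934, 0.0], [-0.0, 0.0, -1.0]]
force: [-0.2, 0.2, 4.4]
opening: 0.0133
grasp_force: 45.0
```

Call:
apply_moves --twist '[[0,0,0],[0,0,0],[0,0,0]]' --linear '[[0,0,0.6],[0,0,0],[0,0,0]]' --grip '[1,1,1]'

```text
time_s: 15.28
position: [0.4599, 0.1112, 0.1019]
eef_rot: [[-0.934, -0.358, 0.0], [-0.358, 0.934, 0.0], [-0.0, -0.0, -1.0]]
force: [-0.2, -0.5, 4.5]
opening: 0.0139
grasp_force: 45.0
```

Call:
apply_moves --twist '[[0,0,0],[0,0,0],[0,0,0]]' --linear '[[0,0,0.6],[0,0,0],[0,0,0]]' --grip '[1,1,1]'

```text
time_s: 15.65
position: [0.4599, 0.1112, 0.1015]
eef_rot: [[-0.934, -0.358, 0.0], [-0.358, 0.934, 0.0], [-0.0, -0.0, -1.0]]
force: [-0.8, -0.6, 7.4]
opening: 0.0137
grasp_force: 45.0
```

Call:
apply_moves --twist '[[0,0,4],[0,0,4],[0,0,4],[0,0,0]]' --linear '[[0,0,0],[0,0,0],[0,0,0],[0,0,0]]' --grip '[1,1,1,1]'

```text
time_s: 16.15
position: [0.46, 0.1115, 0.1016]
eef_rot: [[-0.988, -0.155, 0.001], [-0.155, 0.988, 0.001], [-0.001, 0.0, -1.0]]
force: [-0.2, 0.7, 6.3]
opening: 0.0139
grasp_force: 45.0
```

```bash
cat > st.py <<'E'
from h import *
q=ctrl.state(); print(q["time_s"],q["position"].round(4),"yaw",np.degrees(np.arctan2(q["eef_rot"][1,0],q["eef_rot"][0,0])).round(2),"F",q["force"].round(1),"M",q["moment"].round(3),q["opening"])
E
python3 st.py
```

```text
16.15 [0.46   0.1115 0.1016] yaw -171.06 F [-0.2  0.7  6.3] M [ 0.319 -0.057  0.025] 0.013876936205373037
```

Call:
apply_moves --twist '[[0,0,4],[0,0,4],[0,0,0]]' --linear '[[0,0,0],[0,0,0],[0,0,0]]' --grip '[1,1,1]'

```text
time_s: 16.52
position: [0.4599, 0.1117, 0.1016]
eef_rot: [[-1.0, -0.016, 0.0], [-0.016, 1.0, 0.001], [-0.0, 0.001, -1.0]]
force: [-1.1, 2.8, 6.0]
opening: 0.0137
grasp_force: 45.0
```

```bash
python3 st.py
```

```text
16.525 [0.4599 0.1117 0.1016] yaw -179.06 F [-1.1  2.8  6. ] M [ 0.577  0.035 -0.025] 0.013674160701773996
```

Call:
apply_moves --twist '[[0,0,4],[0,0,4],[0,0,0]]' --linear '[[0,0,0],[0,0,0],[0,0,0]]' --grip '[1,1,1]'

```text
time_s: 16.9
position: [0.4599, 0.112, 0.1016]
eef_rot: [[-0.992, 0.123, 0.0], [0.123, 0.992, 0.001], [-0.0, 0.002, -1.0]]
force: [-1.1, 2.6, 6.1]
opening: 0.0138
grasp_force: 45.0
```

```bash
python3 st.py
```

```text
16.9 [0.4599 0.112  0.1016] yaw 172.95 F [-1.1  2.6  6.1] M [ 0.782  0.011 -0.025] 0.013829867486144233
```

Call:
apply_moves --twist '[[0,0,0],[0,0,4],[0,0,4],[0,0,0]]' --linear '[[0,0.6,0],[0,0,0],[0,0,0],[0,0,0]]' --grip '[1,1,1,1]'

```text
time_s: 17.4
position: [0.46, 0.1124, 0.1016]
eef_rot: [[-0.966, 0.26, 0.0], [0.26, 0.966, 0.001], [-0.0, 0.001, -1.0]]
force: [-1.0, 3.0, 6.4]
opening: 0.0136
grasp_force: 45.0
```

```bash
python3 st.py
```

```text
17.4 [0.46   0.1124 0.1016] yaw 164.95 F [-1.   3.   6.4] M [ 0.658  0.079 -0.005] 0.013641167757194367
```

Call:
apply_moves --twist '[[0,0,4],[0,0,4],[0,0,0]]' --linear '[[0,0,0],[0,0,0],[0,0,0]]' --grip '[1,1,1]'

```text
time_s: 17.77
position: [0.4601, 0.1127, 0.1016]
eef_rot: [[-0.92, 0.392, 0.001], [0.392, 0.92, 0.002], [0.0, 0.002, -1.0]]
force: [-2.2, 4.1, 6.7]
opening: 0.0134
grasp_force: 45.0
```

```bash
python3 st.py
```

```text
17.775 [0.4601 0.1127 0.1016] yaw 156.95 F [-2.2  4.1  6.7] M [ 0.894 -0.068 -0.014] 0.013402569637763864
```

Call:
apply_moves --twist '[[0,0,0],[0,0,0],[0,0,4],[0,0,0]]' --linear '[[0.7,0.7,0],[0,0,0],[0,0,0],[0,0,0]]' --grip '[1,1,1,1]'

```text
time_s: 18.27
position: [0.46, 0.113, 0.1016]
eef_rot: [[-0.891, 0.455, 0.001], [0.455, 0.891, 0.001], [-0.001, 0.001, -1.0]]
force: [-0.1, 1.0, 4.9]
opening: 0.0136
grasp_force: 45.0
```

```bash
python3 st.py
```

```text
18.275 [0.46   0.113  0.1016] yaw 152.94 F [-0.1  1.   4.9] M [ 0.243 -0.365 -0.009] 0.013616295439071663
```

Call:
apply_moves --twist '[[0,0,4],[0,0,4],[0,0,0]]' --linear '[[0,0,0],[0,0,0],[0,0,0]]' --grip '[1,1,1]'

```text
time_s: 18.65
position: [0.4601, 0.1132, 0.1016]
eef_rot: [[-0.819, 0.573, 0.001], [0.573, 0.819, 0.001], [-0.001, 0.001, -1.0]]
force: [2.0, 2.4, 4.8]
opening: 0.0139
grasp_force: 45.0
```

```bash
python3 st.py
```

```text
18.65 [0.4601 0.1132 0.1016] yaw 145.02 F [2.  2.4 4.8] M [ 0.634 -0.537  0.01 ] 0.013852664383606736
```

Call:
apply_moves --twist '[[0,0,4],[0,0,4],[0,0,0]]' --linear '[[0,0,0],[0,0,0],[0,0,0]]' --grip '[1,1,1]'

```text
time_s: 19.02
position: [0.4601, 0.1133, 0.1017]
eef_rot: [[-0.733, 0.681, 0.001], [0.681, 0.733, 0.001], [-0.0, 0.002, -1.0]]
force: [3.8, 4.2, 5.2]
opening: 0.0138
grasp_force: 45.0
```

```bash
python3 st.py
```

```text
19.025 [0.4601 0.1133 0.1017] yaw 137.11 F [3.8 4.2 5.2] M [ 0.961 -0.775  0.104] 0.013768656942918123
```

Call:
apply_moves --twist '[[0,0,4],[0,0,0],[0,0,0]]' --linear '[[0,0,0],[0,0,0],[0,0,0]]' --grip '[1,1,1]'

```text
time_s: 19.4
position: [0.4602, 0.1133, 0.1017]
eef_rot: [[-0.684, 0.729, 0.002], [0.729, 0.684, 0.001], [-0.0, 0.002, -1.0]]
force: [3.3, 5.1, 4.4]
opening: 0.0137
grasp_force: 45.0
```

```bash
python3 st.py
```

```text
19.4 [0.4602 0.1133 0.1017] yaw 133.17 F [3.3 5.1 4.4] M [ 1.092 -0.807  0.02 ] 0.01369856024110334
```

Call:
apply_moves --twist '[[0,0,0],[0,0,0],[0,0,0]]' --linear '[[0,1,0],[0,0,0],[0,0,0]]' --grip '[1,1,1]'

```text
time_s: 19.77
position: [0.4603, 0.1135, 0.1016]
eef_rot: [[-0.684, 0.729, 0.0], [0.729, 0.684, 0.0], [-0.0, 0.0, -1.0]]
force: [-0.3, 2.3, 8.2]
opening: 0.0137
grasp_force: 45.0
```

```bash
python3 st.py
```

```text
19.775 [0.4603 0.1135 0.1016] yaw 133.17 F [-0.3  2.3  8.2] M [ 0.577 -0.191  0.04 ] 0.013668350083769001
```

Call:
apply_moves --twist '[[0,0,4],[0,0,0],[0,0,0]]' --linear '[[0,0,0],[0,0,0],[0,0,0]]' --grip '[1,1,1]'

```text
time_s: 20.15
position: [0.4604, 0.1136, 0.1015]
eef_rot: [[-0.632, 0.775, 0.0], [0.775, 0.632, 0.0], [0.0, 0.0, -1.0]]
force: [-0.0, 3.7, 7.3]
opening: 0.0135
grasp_force: 45.0
```

```bash
python3 st.py
```

```text
20.15 [0.4604 0.1136 0.1015] yaw 129.17 F [-0.   3.7  7.3] M [ 0.692 -0.274  0.004] 0.013524496812925429
```

Call:
apply_moves --twist '[[0,0,4],[0,0,0],[0,0,0]]' --linear '[[0.3,0.2,0],[0,0,0],[0,0,0]]' --grip '[1,1,1]'

```text
time_s: 20.52
position: [0.4607, 0.1139, 0.1016]
eef_rot: [[-0.576, 0.817, 0.001], [0.817, 0.576, 0.0], [-0.0, 0.001, -1.0]]
force: [1.4, 3.1, 5.7]
opening: 0.0139
grasp_force: 45.0
```

```bash
python3 st.py
```

```text
20.525 [0.4607 0.1139 0.1016] yaw 125.17 F [1.4 3.1 5.7] M [ 0.583 -0.63   0.012] 0.013872588218221031
```

Call:
apply_moves --twist '[[0,0,4],[0,0,0],[0,0,0]]' --linear '[[0.3,0.2,0],[0,0,0],[0,0,0]]' --grip '[1,1,1]'

```text
time_s: 20.9
position: [0.4608, 0.1141, 0.1016]
eef_rot: [[-0.518, 0.855, 0.001], [0.855, 0.518, 0.0], [-0.001, 0.001, -1.0]]
force: [3.3, 1.2, 5.4]
opening: 0.014
grasp_force: 45.0
```

```bash
python3 st.py
```

```text
20.9 [0.4608 0.1141 0.1016] yaw 121.21 F [3.3 1.2 5.4] M [ 0.503 -0.889  0.118] 0.013956992140057132
```

Call:
apply_moves --twist '[[0,0,0]]' --linear '[[0,0.4,0]]' --grip '[1]'

```text
time_s: 21.02
position: [0.4609, 0.1142, 0.1015]
eef_rot: [[-0.518, 0.855, 0.001], [0.855, 0.518, -0.0], [-0.001, 0.0, -1.0]]
force: [1.8, 0.7, 6.8]
opening: 0.0136
grasp_force: 45.0
```

```bash
python3 st.py; python3 - <<'E'
from h import *
m=[]
for i in range(6):
    ctrl.camera("scene"); s=ctrl.state(); m.append(np.r_[s["force"],s["moment"][2]])
print(np.mean(m,0),np.std(m,0))
E
```

```text
21.025 [0.4609 0.1142 0.1015] yaw 121.21 F [1.8 0.7 6.8] M [ 0.225 -0.519  0.043] 0.01360026117711413
[1.91898875 1.22272273 6.62499603 0.06228722] [0.70421371 0.34084856 0.44223714 0.02345961]
```

Call:
apply_moves --twist '[[0,0,3],[0,0,0],[0,0,0]]' --linear '[[0,0,0],[0,0,0],[0,0,0]]' --grip '[1,1,1]'

```text
time_s: 21.7
position: [0.461, 0.1142, 0.1016]
eef_rot: [[-0.473, 0.881, 0.001], [0.881, 0.473, -0.0], [-0.001, 0.001, -1.0]]
force: [2.4, 0.2, 6.1]
opening: 0.0139
grasp_force: 45.0
```

```bash
cat > av.py <<'E'
from h import *
m=[]
for i in range(6):
    ctrl.camera("scene"); s=ctrl.state(); m.append(np.r_[s["force"],s["moment"]])
R=s["eef_rot"]; f=np.mean(m,0)
print(s["time_s"],s["position"].round(4),"yaw",np.degrees(np.arctan2(R[1,0],R[0,0])).round(2),"F,M",f.round(3),"Ftool",(R.T@f[:3]).round(2),"sd",np.std(m,0).round(3)[[2,5]])
E
python3 av.py
```

```text
22.0 [0.461  0.1142 0.1016] yaw 118.21 F,M [ 2.488  1.569  5.835  0.318 -0.729  0.095] Ftool [ 0.2   2.94 -5.83] sd [0.247 0.02 ]
```

Call:
apply_moves --twist '[[0,0,2],[0,0,0]]' --linear '[[0,0.4,0],[0,0,0]]' --grip '[1,1]'

```text
time_s: 22.25
position: [0.4611, 0.1143, 0.1015]
eef_rot: [[-0.441, 0.897, 0.001], [0.897, 0.441, -0.0], [-0.001, 0.0, -1.0]]
force: [2.7, 1.8, 6.4]
opening: 0.0138
grasp_force: 45.0
```

```bash
python3 av.py
```

```text
22.55 [0.4611 0.1143 0.1015] yaw 116.21 F,M [ 1.536  1.356  6.571  0.229 -0.527  0.17 ] Ftool [ 0.53  1.98 -6.57] sd [0.564 0.028]
```

Call:
apply_moves --twist '[[0,0,-3],[0,0,0],[0,0,0],[0,0,0],[0,0,0],[0,0,0],[0,0,0]]' --linear '[[0,0,0],[0,0,-1],[0,0,-1],[0,0,-1],[0,0,-1],[0,0,-1],[0,0,0]]' --grip '[1,1,1,1,1,1,1]'

```text
time_s: 23.42
position: [0.4609, 0.1144, 0.1063]
eef_rot: [[-0.485, 0.875, -0.0], [0.875, 0.485, -0.0], [-0.0, -0.0, -1.0]]
force: [3.5, -0.8, 0.7]
opening: 0.0135
grasp_force: 45.0
```

```bash
python3 av.py
```

```text
23.725 [0.4609 0.1144 0.1063] yaw 119.0 F,M [ 4.139 -0.782  0.994 -0.294 -1.044  0.129] Ftool [-2.69  3.24 -0.99] sd [0.428 0.023]
```

Call:
apply_moves --twist '[[0,0,0],[0,0,0],[0,0,0],[0,0,0],[0,0,0]]' --linear '[[0,0,-1],[0,0,-1],[0,0,-1],[0,0,-1],[0,0,0]]' --grip '[1,1,1,1,1]'

```text
time_s: 24.35
position: [0.4603, 0.1148, 0.1096]
eef_rot: [[-0.485, 0.875, -0.001], [0.875, 0.485, 0.001], [0.001, -0.001, -1.0]]
force: [5.0, 1.0, -3.6]
opening: 0.0137
grasp_force: 45.0
```

```bash
python3 av.py
```

```text
24.65 [0.4604 0.1147 0.1098] yaw 119.0 F,M [ 4.603  1.476 -4.863  0.391 -1.116  0.1  ] Ftool [-0.95  4.75  4.86] sd [0.538 0.041]
```

Call:
apply_moves --twist '[[0,0,-4],[0,0,0],[0,0,0]]' --linear '[[0,0.6,0],[0,0,0],[0,0,0]]' --grip '[1,1,1]'

```text
time_s: 25.02
position: [0.4607, 0.1147, 0.1099]
eef_rot: [[-0.543, 0.839, -0.002], [0.839, 0.543, -0.0], [0.001, -0.001, -1.0]]
force: [-1.0, 0.8, -1.5]
opening: 0.0137
grasp_force: 45.0
```

```bash
python3 av.py
```

```text
25.325 [0.4609 0.1147 0.11  ] yaw 122.98 F,M [-1.636e+00 -1.210e-01 -1.534e+00 -2.300e-02  2.390e-01  1.000e-03] Ftool [ 0.79 -1.44  1.54] sd [0.659 0.037]
```

Call:
apply_moves --twist '[[0,0,0],[0,0,0],[0,0,0],[0,0,0],[0,0,0],[0,0,0],[0,0,0]]' --linear '[[0,0,-2],[0,0,-3],[0,0,-5],[0,0,-15],[0,0,-20],[0,0,-20],[0,0,0]]' --grip '[1,1,1,1,1,1,1]'

```text
time_s: 26.2
position: [0.4632, 0.115, 0.1781]
eef_rot: [[-0.545, 0.839, 0.005], [0.839, 0.545, 0.001], [-0.002, 0.005, -1.0]]
force: [0.8, 0.4, -1.7]
opening: 0.0139
grasp_force: 45.0
```

```bash
python3 av.py; python3 - <<'E'
from h import *
c=ctrl.camera("scene"); im=np.array(c["pixels"])[:,:,::-1]
x0,y0=260,185
cv2.imwrite("pics/k4.png",cv2.resize(im[y0:y0+70,x0:x0+75],None,fx=8,fy=8,interpolation=cv2.INTER_CUBIC))
q=ctrl.state();p=q["position"];R=q["eef_rot"]
print((proj(c,[[.46,.111,.072],[.461,.1145,.07],p+R@[0,0,.046],p+R@[.0085,0,.046],p+R@[-.0085,0,.046]])-[x0,y0]+.5)*8)
E
```

```text
26.5 [0.4608 0.1147 0.1743] yaw 123.0 F,M [-0.075  0.15  -1.249 -0.035 -0.107  0.002] Ftool [0.17 0.02 1.25] sd [0.404 0.024]
[[281.53049276 353.91024659]
 [270.90520926 361.98735032]
 [262.30930836 244.68361188]
 [253.67566088 266.77786929]
 [270.86435651 222.79269452]]
```

View pics/k4.png

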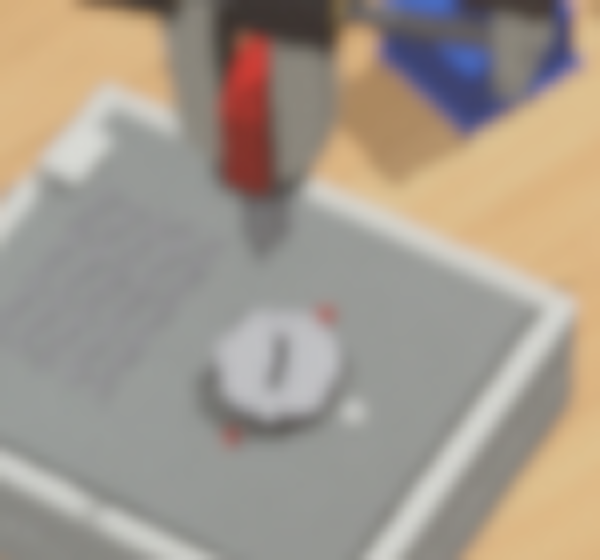

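```bash
python3 - <<'E'
from h import *
c=ctrl.camera("scene"); S=lambda u,v:[260+(u+.5)/8-.5,185+(v+.5)/8-.5]
A,B,C=[atz(c,S(*k),.069) for k in([285,335],[271,390],[277,362])]
d=A-B; print(np.degrees(np.arctan2(d[1],d[0])),C)
q=ctrl.state(); R=q["eef_rot"]; d=np.array([.511,-.178,.1743])-q["position"]; print("delta tool mm",R.T@d*1000, q["qpos"][5])
yaw=np.radians(207.6); Rz=cv2.Rodrigues(np.array([0,0,yaw-np.arctan2(R[1,0],R[0,0])]))[0]@R; print(Rz.T@d*1000)
E
```

```text
-51.583713228935245 [0.46010169 0.11267969 0.069     ]
delta tool mm [-2.72757287e+02 -1.17495991e+02  2.01740486e-01] -0.4400203412716556
[  91.30550584 -282.60368374    0.59072038]
```

Call:
apply_moves --twist '[[0,0,0],[0,0,0],[0,0,0],[0,0,0],[0,0,0],[0,0,0],[0,0,0],[0,0,0],[0,0,0]]' --linear '[[-17,-7.3,0],[-34.1,-14.7,0],[-34.1,-14.7,0],[-34.1,-14.7,0],[-34.1,-14.7,0],[-34.1,-14.7,0],[-34.1,-14.7,0],[-34.1,-14.7,0],[-17,-7.3,0]]' --grip '[1,1,1,1,1,1,1,1,1]'

```text
time_s: 27.72
position: [0.5113, -0.1794, 0.1748]
eef_rot: [[-0.543, 0.84, -0.001], [0.84, 0.543, 0.0], [0.0, -0.0, -1.0]]
force: [-0.3, -0.8, -1.0]
opening: 0.0139
grasp_force: 45.0
```

Call:
apply_moves --twist '[[0,0,-9.4],[0,0,-9.4],[0,0,-9.4],[0,0,-9.4],[0,0,-9.4],[0,0,-9.4],[0,0,-9.4],[0,0,-9.4],[0,0,-9.4],[0,0,0]]' --linear '[[0,0,0],[0,0,0],[0,0,0],[0,0,0],[0,0,0],[0,0,0],[0,0,0],[0,0,0],[0,0,0],[0,0,0]]' --grip '[1,1,1,1,1,1,1,1,1,1]'

```text
time_s: 28.98
position: [0.5114, -0.1773, 0.175]
eef_rot: [[-0.886, -0.463, -0.0], [-0.463, 0.886, 0.0], [0.0, 0.001, -1.0]]
force: [0.0, -0.3, -0.9]
opening: 0.0136
grasp_force: 45.0
```

```bash
python3 av.py; python3 - <<'E'
from h import *
q=ctrl.state(); print(q["eef_rot"].T@(np.array([.511,-.178,.0541])-q["position"])*1000)
c=ctrl.camera("scene"); p=q["position"]; im=np.array(c["pixels"])[:,:,::-1]
P=proj(c,[[.511,-.178,.046],p+q["eef_rot"]@[0,0,.046]]); x0,y0=P.mean(0).astype(int)-[32,38]; print((P-[x0,y0]+.5)*8)
cv2.imwrite("pics/k5.png",cv2.resize(im[y0:y0+75,x0:x0+65],None,fx=8,fy=8,interpolation=cv2.INTER_CUBIC))
E
```

```text
29.275 [ 0.5114 -0.1778  0.1752] yaw -152.49 F,M [ 0.363 -0.473 -1.366  0.09  -0.107 -0.016] Ftool [-0.1  -0.59  1.37] sd [0.556 0.032]
[3.98675411e-01 4.32882846e-03 1.21085528e+02]
[[257.97745705 401.74447281]
 [273.92242981 228.02419922]]
```

View pics/k5.png

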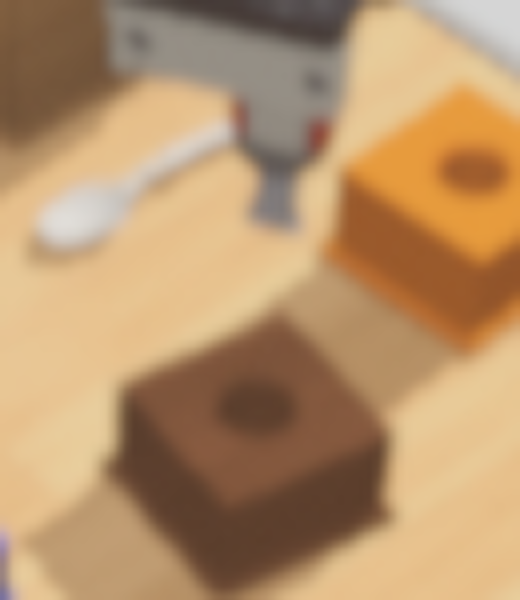

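Call:
apply_moves --twist '[[0,0,0],[0,0,0],[0,0,0],[0,0,0],[0,0,0],[0,0,0],[0,0,0]]' --linear '[[0.4,0.8,0],[0,0,30],[0,0,30],[0,0,15],[0,0,10],[0,0,5],[0,0,0]]' --grip '[1,1,1,1,1,1,1]'

```text
time_s: 30.2
position: [0.5109, -0.1775, 0.0856]
eef_rot: [[-0.886, -0.463, 0.0], [-0.463, 0.886, -0.0], [-0.0, -0.0, -1.0]]
force: [0.0, -0.3, -0.3]
opening: 0.0139
grasp_force: 45.0
```

Call:
apply_moves --twist '[[0,0,0],[0,0,0],[0,0,0],[0,0,0],[0,0,0],[0,0,0]]' --linear '[[0,0,8],[0,0,8],[0,0,8],[0,0,3],[0,0,2],[0,0,0]]' --grip '[1,1,1,1,1,1]'

```text
time_s: 30.95
position: [0.5107, -0.1774, 0.0562]
eef_rot: [[-0.886, -0.463, -0.0], [-0.463, 0.886, 0.0], [0.0, 0.0, -1.0]]
force: [-0.2, -0.2, -1.0]
opening: 0.0137
grasp_force: 45.0
```

```bash
python3 av.py
```

```text
31.25 [ 0.5108 -0.1775  0.0565] yaw -152.4 F,M [-2.500e-02 -1.370e-01 -1.117e+00  8.300e-02 -1.240e-01  1.000e-03] Ftool [ 0.09 -0.11  1.12] sd [0.295 0.032]
```

Call:
apply_moves --twist '[[0,0,0],[0,0,0],[0,0,0],[0,0,0],[0,0,0]]' --linear '[[0,0,1],[0,0,0.7],[0,0,0.5],[0,0,0],[0,0,0]]' --grip '[1,1,1,1,1]'

```text
time_s: 31.88
position: [0.5107, -0.1774, 0.0541]
eef_rot: [[-0.886, -0.463, -0.0], [-0.463, 0.886, 0.0], [0.0, 0.0, -1.0]]
force: [-0.7, 0.3, 0.8]
opening: 0.0135
grasp_force: 45.0
```

```bash
python3 av.py
```

```text
32.175 [ 0.5107 -0.1774  0.0541] yaw -152.4 F,M [-0.988  0.439  0.886  0.173  0.066  0.   ] Ftool [ 0.67  0.85 -0.89] sd [0.215 0.016]
```

Collar is resting on the holder at the original height. Release gently, then retreat upward.

Call:
apply_moves --twist '[[0,0,0],[0,0,0],[0,0,0],[0,0,0],[0,0,0],[0,0,0],[0,0,0],[0,0,0]]' --linear '[[0,0,0],[0,0,0],[0,0,0],[0,0,0],[0,0,0],[0,0,0],[0,0,0],[0,0,0]]' --grip '[0.8,0.7,0.6,0.5,0.4,0.4,0.4,0.4]' --grip_force 10

```text
time_s: 33.17
position: [0.5107, -0.1774, 0.054]
eef_rot: [[-0.886, -0.463, -0.0], [-0.463, 0.886, 0.0], [-0.0, 0.0, -1.0]]
force: [1.2, 0.1, -0.4]
opening: 0.056
grasp_force: 0.0
```

Call:
apply_moves --twist '[[0,0,0],[0,0,0],[0,0,0],[0,0,0],[0,0,0],[0,0,0]]' --linear '[[0,0,-10],[0,0,-25],[0,0,-30],[0,0,-30],[0,0,-15],[0,0,0]]' --grip '[0.4,0.4,0.4,0.4,0.4,0.4]'

```text
time_s: 33.92
position: [0.5115, -0.1777, 0.1654]
eef_rot: [[-0.886, -0.463, 0.002], [-0.463, 0.886, -0.001], [-0.002, -0.002, -1.0]]
force: [0.4, 0.3, -1.1]
opening: 0.056
grasp_force: 0.0
```

```bash
python3 av.py; python3 - <<'E'
from h import *
c=ctrl.camera("scene"); im=np.array(c["pixels"])[:,:,::-1]
P=proj(c,[[.511,-.178,.086]]); x0,y0=P[0].astype(int)-[30,30]; print((P-[x0,y0]+.5)*6)
o=np.zeros((360,760,3),np.uint8); o[:,:360]=cv2.resize(im[y0:y0+60,x0:x0+60],None,fx=6,fy=6,interpolation=cv2.INTER_CUBIC)
o[:,370:760]=cv2.resize(im[200:260,262:327],None,fx=6,fy=6,interpolation=cv2.INTER_CUBIC)
cv2.imwrite("pics/k6.png",o)
E
```

```text
34.225 [ 0.5099 -0.177   0.1626] yaw -152.4 F,M [ 0.193  0.208 -0.016  0.106 -0.122  0.003] Ftool [-0.27  0.09  0.02] sd [0.452 0.038]
[[187.50870728 186.33126336]]
```

View pics/k6.png

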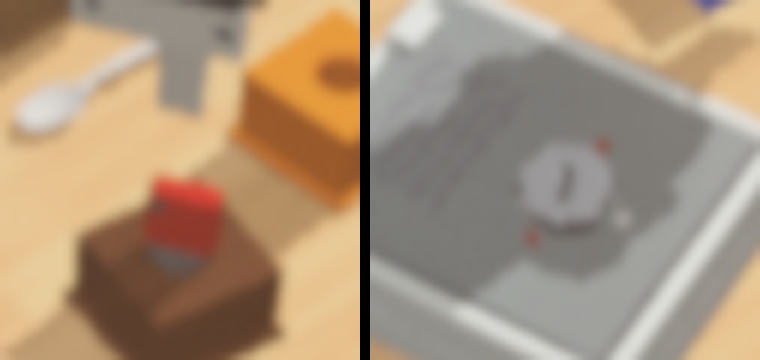

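```bash
python3 -c "
from bench import ctrl
print(ctrl.job_done())"
```

```text
the job is handed in; nothing more can be done
None
```

The job is handed in at about 34 s of the 72 s allowed, and the hand-in returned no verdict. The stud is turned about 1.2 rad clockwise to its stop and, by the force readings and the last picture, has sprung up into its catch. The key stands home and released in its holder, and none of the moves went near the bystanders.

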